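# Load the drip tray and bolt it in under the plant stand

## Robot

A 6-joint arm with a two-finger parallel gripper is mounted at the origin on the work surface. World frame = base frame: x ahead of the robot, y to its left, z up, the work surface at z = 0. Lengths are in m, angles in rad, forces in N, time in s.
With the tool pointing down it reaches from about 0.375 to 0.925 m from the base axis. Payload 5.7 kg.
Tool frame: the origin (TCP) lies midway between the tips of the shut fingers; the grasp point (between the pads) lies 19 mm behind it; z points along the fingers, y is the line along which they close (so a half turn about z gives the same grasp; the last joint's range is limited). The gripper opens to 88 mm and grips with 3 to 60 N. Pads are 20 mm wide; open, the fingers measure 115 mm over their backs; the gripper's body (75 mm by 178 mm) begins 61 mm behind the grasp point.
Start: joints at [1.064, 0.359, 1.51, -0, 1.272, -0.115], TCP at [0.229, 0.555, 0.223] pointing down, gripper open.
Joint ranges: [-2.97, 2.97], [-1.01, 2.36], [0.21, 2.38], [-0.96, 4.11], [0.2, 2.71], [-2.98, 2.98]. Speed limits (rad/s): [2.39, 2.39, 3.14, 3.14, 3.14, 3.14].

## Interface

Orientations are given as a unit quaternion [x, y, z, w].
In Python, from bench import move_ptp, servo_line, goto_joints, move_gripper, sleep, inverse_kinematics, capture, PlanningError, close_job, spot_in, silhouettes, current_clock, current_joint_pos, current_qvel, current_joint_torque, current_position, current_orientation, current_force, current_torque, current_finger_gap, current_grip_force gives the robot as it stands. Calls block until the motion is done:
- move_ptp(position, orientation): joint-space move of the TCP to a pose.
- servo_line(position, orientation=None, rate=0.15, contact_N=None): straight line of the TCP; orientation=None keeps the orientation; rate is the mean speed in m/s. With contact_N (N) it stops when the force on the tool has changed by that much, and returns True; else False.
- goto_joints(angles): joint-space move.
- move_gripper(opening): finger opening in m; the grip force is fixed at half the most; returns when the fingers have stopped.
- sleep(seconds).
- inverse_kinematics(position, orientation): joint angles nearest the present ones, or None.
- capture(name): name is "scene" or "top" or "wrist"; returns a dict with "image" (384x512x3 uint8, blue, green, red), "range_z" (384x512 float32, m along the optical axis (not along the pixel's ray), 0 where there is no reading), "intrinsics" (3x3 intrinsics, pixels), "k1" (the pictures are not rectified: a ray, as slopes to the right and down, at radius r is drawn at 1 + k1 r^2 times it, then the intrinsics apply), "R" (3x3) and "t" (3): a world point X has camera coordinates R X + t. Camera axes: x right, y down, z forward; pixel columns grow to the right and rows downward; lengths in m; the calibration is good to about 2 mm. A picture is of the moment at which its call begins.
A pose or a line that the arm cannot do raises PlanningError and nothing moves.
- close_job(): hands the job in; it is judged then, once.
Trained networks look in the newest picture that a camera, given by its name, has taken for a name from the list of things; names that differ only in an ending like _2 or _b are one class to them, and where a whole thing is asked for, a point or a joint stands for the part that bears it (a point fixed in the world has none). Each returns a list of dicts, best first, with "conf" (0 to 1); they miss things now and then, are a little off and sometimes report something else, mostly with a low value. They report only what shows in the picture. A call takes as long as a camera call. They do not tell look-alikes from the thing itself.
- spot_in(camera, query): "xy" ([column, row] in pixels, amid what is visible of it).
- silhouettes(camera, query): "region" (384x512 bool, what is visible of it) and "xy" ([column, row] in pixels, amid what is visible of it).
Readings, each from a call of its own:
- current_clock(): time.
- current_joint_pos(): joint angles.
- current_qvel(): joint speeds.
- current_joint_torque(): joint torques, N m.
- current_position(): TCP position.
- current_orientation(): TCP orientation.
- current_force(): force on the tool from outside, world axes, zero at the start.
- current_torque(): the same for the moment, N m.
- current_finger_gap(): finger opening in m.
- current_grip_force(): force on a finger pad.
Only numpy, scipy, OpenCV 4.12 (cv2) and the standard library are available. Lean on these libraries where they do the work, as an engineer would, in place of code of your own. Each camera call takes 0.05 s, during which the arm holds its last target. There are 200 camera calls.

## Task

Draw back the slide bolt, pull the drip tray straight out from under the slatted plant stand by its handle, and stand every small clay pot on the bench upright in the tray (there are three to five). Then slide the loaded tray back under the stand all the way to its rear stop and push the bolt fully shut again, with the pots still standing in the tray. Leave the big pot on the stand, the spatula and the chopsticks where they are.

Things in the scene. Friction and masses are not known exactly. Their poses are not given: they have to be found in the camera images.
- stand: low slatted wooden plant stand fixed to the bench: 220 deep (its x, front at x=-110 facing the robot), 242 wide (its y), 102 tall; two 16 thick side boards (inner faces at y=+-105), a roof of slats with 90 clear height beneath, open front, and a rear stop 30 high whose inner face is at x=+100. Origin on the bench under its centre; x points away from the robot into the stand, y left, z up
- bolt (a joint): steel slide bolt across the stand's front at its left (+y) end, m: 0 = fully shut (its bar, at height 19 to 33 and x=-119 to -111 in the stand's frame, then reaches to y=65, in front of the tray's front wall), 0.060 = fully drawn, sliding along the stand's +y (bar tip then at y=125). The tray can pass when the bolt is drawn by 0.045 or more. Needs about 2 N; stays where it is left
- bolt_knob (a point): centre of the bolt's black upright round knob, 22 across and 26 tall (height 82 to 108), on a thin 12 mm post; in the stand's frame at x=-142, y=115 + bolt travel, z=96. Grip it from above
- tray: blue plastic drip tray, loose, lying on the bench: 200 long (x), 190 wide (y), walls 24 high and 4 thick, floor 4 thick (inside 192 by 182), 0.35 kg. Origin at the centre of its underside, x as the stand's x. At home it lies wholly under the stand against the rear stop (its origin then at the stand's origin), with 10 free on each side. A handle sticks out of its front wall
- tray_handle (a point): grip point of the tray's handle: an upright fin 12 thick (tray y), running along tray x from the front wall (x=-100) to x=-166, height 6 to 42, with a 26 wide end stop at x=-166 to -176; this point is on the fin at x=-145, y=0, height 36. Pinch it from above across y
- pot0: small unglazed terracotta flower pot, empty, standing upright on the bench: 60 tall, 48 across at the foot, 60 across at the rim, wall 4, about 0.12 kg; origin at the centre of its underside, z up its axis. May be absent (None): three to five of the five pots are there
- pot1: small unglazed terracotta flower pot, empty, standing upright on the bench: 60 tall, 48 across at the foot, 60 across at the rim, wall 4, about 0.12 kg; origin at the centre of its underside, z up its axis. May be absent (None): three to five of the five pots are there
- pot2: small unglazed terracotta flower pot, empty, standing upright on the bench: 60 tall, 48 across at the foot, 60 across at the rim, wall 4, about 0.12 kg; origin at the centre of its underside, z up its axis. May be absent (None): three to five of the five pots are there
- pot3: small unglazed terracotta flower pot, empty, standing upright on the bench: 60 tall, 48 across at the foot, 60 across at the rim, wall 4, about 0.12 kg; origin at the centre of its underside, z up its axis. May be absent (None): three to five of the five pots are there
- pot4: small unglazed terracotta flower pot, empty, standing upright on the bench: 60 tall, 48 across at the foot, 60 across at the rim, wall 4, about 0.12 kg; origin at the centre of its underside, z up its axis. May be absent (None): three to five of the five pots are there
- big_pot: bystander: large brown terracotta pot, 100 tall, 112 across the rim, 84 across the foot, standing on the stand's roof (height 102) near its middle; origin at the centre of its underside
- spatula: bystander: stainless spatula 250 long, lying on the bench to the right of the stand; its x runs from handle to blade; origin under its middle
- chopsticks: bystander: pair of wooden chopsticks in a paper band, 230 long, lying on the bench to the left of the stand along its x; origin under its middle
There are look-alikes about, which are no part of the job. Leave any green look-alike of the pot2 alone. What is shaped like the pot1 but green is not meant.

How it is judged:
On the way, in this order (a step that is already met when the one before it is completed fails the run):
1. the bolt is drawn back by at least 45 mm (value of joint bolt above 0.045 m), for 0.2 s.
2. the tray is drawn out from under the stand by at least 100 mm (x of tray in the frame of stand below -0.1 m), for 0.2 s.
3. every pot stands upright in the tray, before the tray goes back (x of pot0 in the frame of tray between -0.075 and 0.075 m and y of pot0 in the frame of tray between -0.07 and 0.07 m and z of pot0 in the frame of tray between -0.005 and 0.012 m and angle between each of pot0, pot1, pot2, pot3, pot4's own z axis and vertical below 0.15 rad and x of pot1 in the frame of tray between -0.075 and 0.075 m and y of pot1 in the frame of tray between -0.07 and 0.07 m and z of pot1 in the frame of tray between -0.005 and 0.012 m and x of pot2 in the frame of tray between -0.075 and 0.075 m and y of pot2 in the frame of tray between -0.07 and 0.07 m and z of pot2 in the frame of tray between -0.005 and 0.012 m and x of pot3 in the frame of tray between -0.075 and 0.075 m and y of pot3 in the frame of tray between -0.07 and 0.07 m and z of pot3 in the frame of tray between -0.005 and 0.012 m and x of pot4 in the frame of tray between -0.075 and 0.075 m and y of pot4 in the frame of tray between -0.07 and 0.07 m and z of pot4 in the frame of tray between -0.005 and 0.012 m and x of tray in the frame of stand below -0.03 m), for 0.2 s.
4. the tray is home under the stand with the pots standing in it (x of tray in the frame of stand above -0.009 m and y of tray in the frame of stand between -0.014 and 0.014 m and angle between the x axis of tray and the x axis of stand, either way round below 0.1 rad and height (world z) of tray below 0.01 m and x of pot0 in the frame of tray between -0.075 and 0.075 m and y of pot0 in the frame of tray between -0.07 and 0.07 m and z of pot0 in the frame of tray between -0.005 and 0.012 m and angle between each of pot0, pot1, pot2, pot3, pot4's own z axis and vertical below 0.15 rad and x of pot1 in the frame of tray between -0.075 and 0.075 m and y of pot1 in the frame of tray between -0.07 and 0.07 m and z of pot1 in the frame of tray between -0.005 and 0.012 m and x of pot2 in the frame of tray between -0.075 and 0.075 m and y of pot2 in the frame of tray between -0.07 and 0.07 m and z of pot2 in the frame of tray between -0.005 and 0.012 m and x of pot3 in the frame of tray between -0.075 and 0.075 m and y of pot3 in the frame of tray between -0.07 and 0.07 m and z of pot3 in the frame of tray between -0.005 and 0.012 m and x of pot4 in the frame of tray between -0.075 and 0.075 m and y of pot4 in the frame of tray between -0.07 and 0.07 m and z of pot4 in the frame of tray between -0.005 and 0.012 m), for 0.2 s.
5. the bolt is pushed shut (value of joint bolt below 0.008 m), for 0.2 s.
At the end, for the whole second after the job is handed in: The tray lies flat under the stand within 9 mm of its rear stop and straight (within 0.1 rad), every pot present stands upright (within 0.15 rad) on the tray's floor inside its walls, the bolt is within 8 mm of fully shut, and all is at rest (all of step 4 and value of joint bolt below 0.008 m and linear speed of each of pot0, pot1, pot2, pot3, pot4, tray below 0.03 m/s); the robot touches nothing.
It fails at once if the big pot on the stand is shifted by more than 50 mm (distance of big_pot from where it was at the start of the episode above 0.05 m).
It fails at once if the big pot is tipped (angle between big_pot's own z axis and vertical above 0.35 rad).
It fails at once if the spatula is shifted by more than 60 mm (distance of spatula from where it was at the start of the episode above 0.06 m).
It fails at once if the pair of chopsticks is shifted by more than 60 mm (distance of chopsticks from where it was at the start of the episode above 0.06 m).
Of pot0, pot1, pot2, pot3, pot4 only 3 to 5 are there at a start; the rules pass over those that are not, and their reading is None.
At some moment in a run one of pot0, pot1, pot2, pot3, pot4 may be knocked a few centimetres aside while the robot is not near it.
Once in a run the grip may slacken for a moment while it holds something.
It also fails if it takes over 210 s, if anything falls off the work surface, if the arm or the gripper's body presses on something with over 40 N, if the wrist force passes 120 N, or if a joint passes its speed limit or range.

## Working session

There is one attempt and no reset: what is moved stays moved. The work goes in short steps, each a Python script; the robot and the scene stay as the last script left them, time stands still between calls to the robot, and variables do not carry over. Pictures are saved under pics/ and viewed, at most 14 in all, crops included, and the job is handed in when it is done.

```bash
ls; mkdir -p pics; cat > h.py <<'E'
import numpy as np, cv2
from bench import *
def cap(n,save=None):
    c=capture(n)
    if save: cv2.imwrite(f'pics/{save}.png',c['image'])
    return c
def cloud(c):
    """world points HxWx3 (nan where no reading)"""
    h,w=c['range_z'].shape; K=np.array(c['intrinsics']); k=c['k1']
    u,v=np.meshgrid(np.arange(w),np.arange(h))
    xy=cv2.undistortPoints(np.stack([u,v],-1).reshape(-1,1,2).astype(float),K,np.array([k,0,0,0.])).reshape(h,w,2)
    z=np.where(c['range_z']>0,c['range_z'],np.nan).astype(float)
    P=np.dstack([xy*z[...,None],z])
    return (P-np.array(c['t']))@np.array(c['R'])
E
python3 - <<'E'
from h import *
print(current_clock())
for n in('scene','top'):
    c=cap(n,n+'0'); P=cloud(c); print(n,-np.array(c['R']).T@c['t'],c['intrinsics'][0][0],c['k1'])
    for q in('stand','bolt_knob','tray','tray_handle','pot0','big_pot','spatula','chopsticks'):
        for d in silhouettes(n,q):
            m=d['region']; p=P[m]; 
            if d['conf']>.2: print(q,round(d['conf'],2),np.round(d['xy']),m.sum(),np.nanmedian(p,0).round(3),np.nanmax(p[:,2]).round(3),c['image'][m].mean(0).round())
E
```

```text
pics
0.0
scene [1.06236478 0.74492381 0.90677647] 430.2434412364433 -0.11329711696958053
stand 0.55 [193. 230.] 6766 [0.786 0.033 0.101] 0.148 [ 54.  74. 102.]
stand 0.47 [330. 267.] 576 [0.546 0.283 0.041] 0.065 [42. 57. 90.]
bolt_knob 0.74 [248. 233.] 288 [0.652 0.092 0.036] 0.112 [91. 86. 85.]
tray 0.6 [205. 208.] 382 [ 0.709 -0.054  0.007] 0.047 [103.  53.  28.]
tray 0.49 [387. 246.] 553 [0.37  0.324 0.04 ] 0.064 [41. 55. 86.]
tray 0.34 [330. 268.] 625 [0.547 0.283 0.04 ] 0.065 [48. 62. 93.]
tray_handle 0.82 [208. 216.] 546 [ 0.73  -0.053  0.007] 0.107 [99. 56. 38.]
pot0 0.87 [206. 168.] 294 [ 0.6   -0.247  0.046] 0.066 [46. 79. 36.]
pot0 0.8 [329. 266.] 602 [0.547 0.282 0.041] 0.065 [44. 58. 91.]
pot0 0.78 [256. 148.] 278 [ 0.407 -0.24   0.041] 0.064 [42. 55. 86.]
pot0 0.73 [390. 247.] 494 [0.369 0.326 0.041] 0.064 [37. 52. 84.]
pot0 0.62 [230. 153.] 301 [ 0.501 -0.243  0.041] 0.063 [42. 55. 86.]
pot0 0.51 [245. 133.] 278 [ 0.393 -0.343  0.044] 0.063 [51. 80. 43.]
big_pot 0.66 [172. 186.] 1661 [ 0.774 -0.077  0.171] 0.206 [39. 54. 88.]
spatula 0.96 [165. 136.] 434 [ 0.609 -0.524
[... 478 characters left out ...]
]
pot0 0.84 [140. 246.] 325 [0.368 0.333 0.027] 0.065 [42. 50. 70.]
pot0 0.76 [318. 244.] 304 [ 0.402 -0.256  0.016] 0.065 [49. 59. 81.]
pot0 0.72 [350. 250.] 294 [ 0.384 -0.355  0.024] 0.065 [46. 70. 38.]
pot0 0.69 [159. 196.] 256 [0.551 0.289 0.027] 0.065 [33. 43. 65.]
pot0 0.5 [318. 183.] 255 [ 0.605 -0.255  0.024] 0.064 [42. 67. 35.]
pot0 0.48 [323. 214.] 266 [ 0.498 -0.259  0.022] 0.066 [41. 52. 76.]
big_pot 0.79 [277. 118.] 1130 [ 0.79  -0.095  0.151] 0.207 [32. 42. 66.]
big_pot 0.34 [219. 161.] 118 [0.661 0.086 0.034] 0.114 [68. 65. 63.]
spatula 0.83 [398. 186.] 656 [ 0.612 -0.536  0.004] 0.026 [107. 100.  98.]
chopsticks 0.58 [123. 168.] 375 [0.649 0.428 0.005] 0.015 [ 79.  96. 102.]
```

View pics/scene0.png

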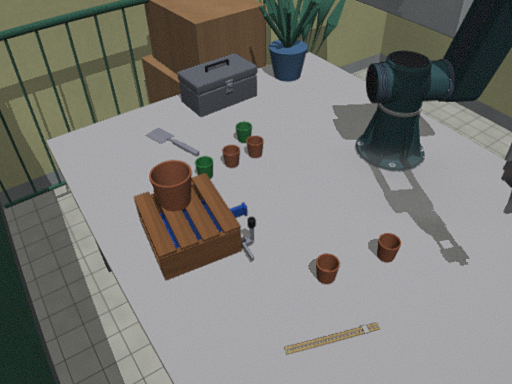

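View pics/top0.png

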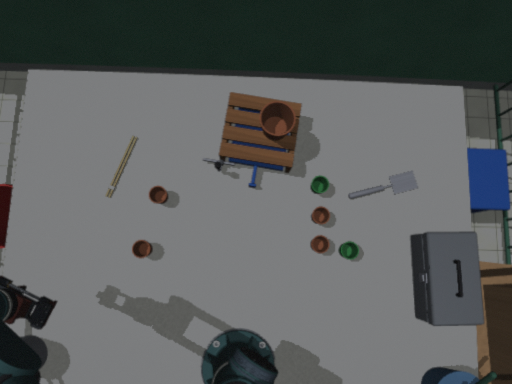

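```bash
cat >> h.py <<'E'
RECTS={}
def stand_fit(P):
    q=P.reshape(-1,3); 
    m=(abs(q[:,2]-.102)<.006)&(abs(q[:,0]-.77)<.22)&(abs(q[:,1])<.2); return q[m]
def pots(n,col='clay'):
    """clay pot centres (rim circle fit) from newest capture"""
    c=cap(n); P=cloud(c); hsv=cv2.cvtColor(c['image'],cv2.COLOR_BGR2HSV); H,S=hsv[...,0].astype(int),hsv[...,1]
    red=((H<15)|(H>170))&(S>90); out=[]
    with np.errstate(invalid='ignore'): mk=(red&(P[...,2]>.012)&(P[...,2]<.075)).astype(np.uint8)
    k,l,st,_=cv2.connectedComponentsWithStats(mk)
    for i in range(1,k):
        if st[i,4]<60: continue
        p=P[l==i]; out.append((p,st[i,4]))
    return out
E
python3 - <<'E'
from h import *
for n in('scene','top'):
    c=cap(n);P=cloud(c); q=stand_fit(P)
    r=cv2.minAreaRect((q[:,:2]*1000).astype(np.float32)); print(n,'roof',r,len(q),np.median(q[:,2]), cv2.boxPoints(r).round(1).tolist())
    img=c['image'].astype(int); blue=(img[...,0]>img[...,2]+30)
    with np.errstate(invalid='ignore'): m=blue&(P[...,2]>.03)&(P[...,2]<.05)&(P[...,0]<.75)&(abs(P[...,1])<.15)&(P[...,0]>.5)
    h=P[m]; 
    if len(h): 
        mu=h.mean(0); d=np.linalg.svd(h-mu)[2][0]; print('handle',len(h),mu.round(4),h.min(0).round(3),h.max(0).round(3),np.arctan2(d[1],d[0]))
    with np.errstate(invalid='ignore'): m=(img.max(-1)<45)&(P[...,2]>.085)&(P[...,2]<.115)&(P[...,0]<.68)&(abs(P[...,1]-.1)<.1)&(P[...,0]>.5)
    h=P[m]; print('knob',len(h), (h.min(0).round(3),h.max(0).round(3),np.median(h,0).round(3)) if len(h) else '')
    for p,a in pots(n):
        t=p[p[:,2]>.045]; 
        if len(t)<5: continue
        cc,rr=cv2.minEnclosingCircle((t[:,:2]*1000).astype(np.float32)); print('pot',a,np.round(cc),round(rr),p[:,2].max().round(3))
E
```

```text
scene roof ((752.4361572265625, -42.6177978515625), (250.34649658203125, 259.6383361816406), 82.08419036865234) 3830 0.10290652984040186 [[606.5999755859375, -148.6999969482422], [863.7999877929688, -184.5], [898.2999877929688, 63.5], [641.0999755859375, 99.19999694824219]]
handle 98 [ 0.613  -0.0263  0.0394] [ 0.59  -0.039  0.03 ] [ 0.639 -0.014  0.048] -0.16611285000720258
knob 61 (array([0.639, 0.082, 0.086]), array([0.656, 0.099, 0.111]), array([0.648, 0.094, 0.105]))
pot 61 [  289. -1181.] 86 0.074
pot 66 [ 279. -993.] 100 0.073
pot 263 [ 404. -253.] 31 0.065
pot 274 [ 498. -256.] 31 0.063
pot 1159 [786.  66.] 109 0.075
pot 478 [370. 325.] 31 0.063
pot 510 [548. 284.] 31 0.063
top roof ((749.0250244140625, -39.817108154296875), (248.71368408203125, 263.4319763183594), 82.5636978149414) 3116 0.10129260082935766 [[602.2999877929688, -146.10000610351562], [863.5, -180.1999969482422], [895.7000122070312, 66.4000015258789], [634.5, 100.5]]
handle 82 [ 0.6215 -0.0292  0.0409] [ 0.588 -0.038  0.032] [ 0.664 -0.016  0.05 ] 3.0114727118183025
knob 43 (array([0.633, 0.007, 0.088]), array([0.676, 0.096, 0.111]), array([0.644, 0.086, 0.105]))
pot 139 [546. 283.] 29 0.066
pot 112 [ 496. -255.] 28 0.067
pot 125 [ 401. -251.] 29 0.065
pot 143 [369. 324.] 29 0.064
```

```bash
python3 - <<'E'
from h import *
for n in('scene','top'):
    c=cap(n);P=cloud(c); hsv=cv2.cvtColor(c['image'],cv2.COLOR_BGR2HSV)
    H,S=hsv[...,0].astype(int),hsv[...,1]
    with np.errstate(invalid='ignore'): m=((H<18)|(H>170))&(S>90)&(abs(P[...,2]-.102)<.005)&(abs(P[...,0]-.77)<.22)&(abs(P[...,1])<.2)
    m=cv2.morphologyEx(m.astype(np.uint8),cv2.MORPH_OPEN,np.ones((3,3)))>0
    q=P[m]; r=cv2.minAreaRect((q[:,:2]*1000).astype(np.float32)); print(n,len(q),r,cv2.boxPoints(r).round(1).tolist())
E
```

```text
scene 3519 ((771.8973388671875, -45.959320068359375), (242.47943115234375, 219.25942993164062), 82.91278839111328) [[648.0999755859375, -152.6999969482422], [865.7000122070312, -179.8000030517578], [895.5999755859375, 60.79999923706055], [678.0999755859375, 87.9000015258789]]
top 2471 ((768.356689453125, -46.978118896484375), (237.39540100097656, 219.24411010742188), 82.67823791503906) [[644.5, -150.6999969482422], [862.0, -178.6999969482422], [892.2000122070312, 56.79999923706055], [674.7999877929688, 84.69999694824219]]
```

```bash
cat >> h.py <<'E'
from scipy.spatial.transform import Rotation as Ro
SC=np.array([.770,-.0463]); SY=-.1255
def sw(x,y,z):
    c,s=np.cos(SY),np.sin(SY); return np.array([SC[0]+c*x-s*y,SC[1]+s*x+c*y,z])
def ws(p):
    d=np.array(p)[:2]-SC; c,s=np.cos(SY),np.sin(SY); return np.array([c*d[0]+s*d[1],-s*d[0]+c*d[1]])
def down(yaw,p=(.5,0,.2)):
    """tool down, closing line along yaw+90deg; half turn with the smaller last joint"""
    best=None
    for a in(yaw,yaw+np.pi):
        y=np.array([-np.sin(a),np.cos(a),0]); z=np.array([0,0,-1.]); R=np.column_stack([np.cross(y,z),y,z])
        q=Ro.from_matrix(R).as_quat(); j=inverse_kinematics(list(p),list(q))
        if j is not None and (best is None or abs(j[5])<best[0]): best=(abs(j[5]),list(q))
    return best[1]
E
python3 - <<'E'
from h import *
p=sw(-.142,.115,.077); up=p+[0,0,.08]
o=down(SY,up); move_ptp(list(up),o); move_gripper(.06)
print(servo_line(list(p),rate=.1,contact_N=8),current_position())
print(move_gripper(0),current_finger_gap(),current_grip_force())
print(servo_line(list(sw(-.142,.115+.059,.077)),rate=.06,contact_N=25),ws(current_position()),current_force(),current_finger_gap())
cap('top','bolt'); cap('scene')
move_gripper(.06); p=np.array(current_position()); servo_line(list(p+[0,0,.1]),rate=.2)
c=cap('scene','bolt_s'); P=cloud(c)
with np.errstate(invalid='ignore'): m=(c['image'].max(-1)<45)&(P[...,2]>.085)&(P[...,2]<.115)&(P[...,0]<.7)&(abs(P[...,1]-.1)<.1)&(P[...,0]>.5)
print(ws(np.median(P[m],0)),m.sum(),current_clock())
E
```

```text
False [0.64407831 0.08558258 0.07756775]
False 0.021557657252880644 30.000204741954803
False [-0.14161376  0.17444668] [1.43614644 1.90214246 4.70828077] 0.021185617216041966
[-0.13778699  0.18042968] 66 8.4
```

```bash
python3 - <<'E'
from h import *
p=sw(-.150,0,.018); up=p+[0,0,.1]
o=down(SY,up); move_ptp(list(up),o); move_gripper(.07)
print(servo_line(list(p),rate=.1,contact_N=8),ws(current_position()),current_position()[2])
move_gripper(0);print(current_finger_gap(),current_grip_force())
print(servo_line(list(sw(-.360,0,.018)),rate=.08,contact_N=30),ws(current_position()),current_force(),current_finger_gap())
move_gripper(.05); p=np.array(current_position()); servo_line(list(p+[0,0,.12]),rate=.2)
move_ptp([.40,.0,.35],o)
print(current_clock()); 
for n in('top','scene'):
    c=cap(n,n+'_tray')
    for p,a in pots(n):
        t=p[(p[:,2]>.045)]; 
        if len(t)>5 and a>90: 
            cc,rr=cv2.minEnclosingCircle((t[:,:2]*1000).astype(np.float32)); print('pot',a,np.round(cc),round(rr))
E
```

```text
False [-1.49398718e-01  3.38197506e-06] 0.01861286953061891
0.011940821841741504 29.879164695739746
False [-3.59809807e-01 -6.40036182e-06] [ 0.13090318 -1.0324674  -2.96742363] 0.011807402016006186
18.45
pot 136 [546. 283.] 29
pot 126 [ 496. -253.] 29
pot 121 [ 402. -251.] 29
pot 143 [369. 324.] 30
pot 269 [ 405. -252.] 32
pot 278 [ 496. -255.] 31
pot 1198 [787.  66.] 109
pot 482 [371. 325.] 31
pot 504 [548. 285.] 31
```

View pics/scene_tray.png

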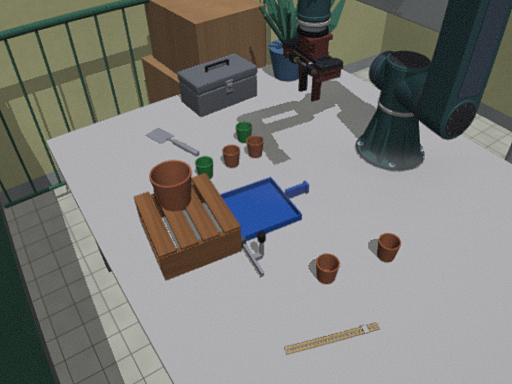

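```bash
cat >> h.py <<'E'
HOME=[.45,0,.33]
def tray_fit(n):
    c=cap(n);P=cloud(c); im=c['image'].astype(int)
    with np.errstate(invalid='ignore'): m=(im[...,0]>im[...,2]+30)&(P[...,2]>.016)&(P[...,2]<.030)&(abs(P[...,1])<.25)&(P[...,0]>.3)&(P[...,0]<.9)
    d=P[m][:,:2]-SC; c_,s=np.cos(SY),np.sin(SY); q=np.column_stack([c_*d[:,0]+s*d[:,1],-s*d[:,0]+c_*d[:,1]])
    q=q[(abs(q[:,1])<.13)&(q[:,0]>-.42)]; return q
def find():
    """clay pots as (world xy, in stand frame), averaging the two cameras"""
    L=[]
    for n in('scene','top'):
        for p,a in pots(n):
            t=p[p[:,2]>.045]
            if a<40 or len(t)<8: continue
            cc,r=cv2.minEnclosingCircle((t[:,:2]*1000).astype(np.float32)); cc=np.array(cc)/1000
            if 20<r<40 and .25<np.hypot(*cc)<.95: L.append((n,cc,r,p[:,2].max()))
    out=[]
    for e in L:
        for o in out:
            if np.hypot(*(o[0][1]-e[1]))<.025: o.append(e);break
        else: out.append([e])
    return [(np.mean([e[1] for e in o],0),[e[0] for e in o],round(max(e[2] for e in o))) for o in out]
E
python3 - <<'E'
from h import *
for n in('top','scene'):
    q=tray_fit(n); q=q[q[:,0]>-.325]; print(n,len(q),cv2.minAreaRect((q*1000).astype(np.float32)),np.percentile(q,[1,99],axis=0).round(3).tolist())
move_ptp(HOME,down(SY)); print([(f[0].round(3).tolist(),ws(f[0]).round(3).tolist(),f[1],f[2]) for f in find()])
E
```

```text
top 176 ((-178.0941619873047, 0.9794540405273438), (124.04070281982422, 189.9409637451172), 0.2407539039850235) [[-0.238, -0.093], [-0.116, 0.096]]
scene 464 ((-223.96336364746094, -0.6816787719726562), (194.8691864013672, 202.11854553222656), 88.96373748779297) [[-0.321, -0.098], [-0.132, 0.095]]
[([0.404, -0.254], [-0.337, -0.252], ['scene', 'top'], 33), ([0.496, -0.255], [-0.245, -0.242], ['scene', 'top'], 31), ([0.37, 0.324], [-0.444, 0.317], ['scene', 'top'], 31), ([0.548, 0.283], [-0.261, 0.299], ['scene', 'top'], 30)]
```

```bash
cat >> h.py <<'E'
TX=-.211
SLOTS=[(.045,-.045),(.045,.045),(-.045,-.045),(-.045,.045)]
def intray(xy):
    s=ws(xy)-[TX,0]; return abs(s[0])<.085 and abs(s[1])<.08
def place(slot,xy,zp=.027):
    xy=np.array(xy); up=[*xy,zp+.09]; o=down(SY,up); move_gripper(.085); move_ptp(up,o)
    hit=servo_line([*xy,zp],rate=.12,contact_N=8)
    if hit: print('hit on descent',current_position(),current_force()); servo_line(up,rate=.1); return False
    move_gripper(0); g=current_finger_gap(); print('gap',round(g,4))
    if g<.045: move_gripper(.085); servo_line(up,rate=.1); return False
    servo_line(up,rate=.1); g1=current_finger_gap()
    w=sw(TX+slot[0],slot[1],zp+.09); servo_line(list(w),rate=.15); g2=current_finger_gap()
    print('gaps',round(g1,4),round(g2,4))
    if g2<.045: return False
    h=servo_line([w[0],w[1],zp+.025],rate=.1,contact_N=6)
    if not h: h=servo_line([w[0],w[1],zp+.0],rate=.03,contact_N=2.5)
    print('down',h,round(current_position()[2]-zp,4),'gap',round(current_finger_gap(),4))
    move_gripper(.072); servo_line([w[0],w[1],zp+.10],rate=.12); return True
def show():
    f=find(); print([(x[0].round(3).tolist(),(ws(x[0])-[TX,0]).round(3).tolist() if intray(x[0]) else 'out',x[1],x[2]) for x in f],round(current_clock(),1)); return f
E
python3 - <<'E'
from h import *
f=[x for x in find() if not intray(x[0])]
p=min(f,key=lambda x:x[0][1])[0]; print(p,place(SLOTS[0],p))
move_ptp(HOME,down(SY)); cap('scene','p1'); show()
E
```

```text
gap 0.0591
gaps 0.0605 0.0589
down True 0.0044 gap 0.059
[ 0.49724715 -0.25578407] True
[([0.404, -0.253], 'out', ['scene', 'top'], 32), ([0.599, -0.069], [0.044, -0.044], ['scene'], 30), ([0.37, 0.325], 'out', ['scene', 'top'], 31), ([0.547, 0.284], 'out', ['scene', 'top'], 30)] 29.4
```

View pics/p1.png

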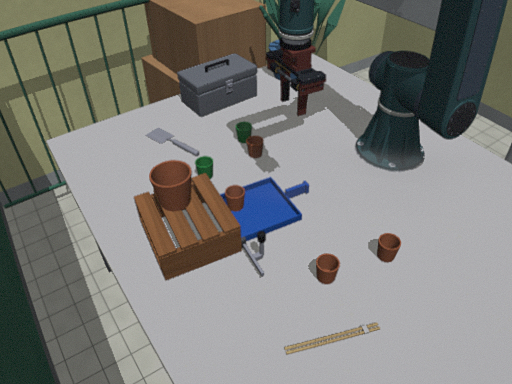

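```bash
python3 - <<'E'
from h import *
for i,key in ((1,lambda x:-x[0][0]),(2,lambda x:x[0][1]),(3,lambda x:-x[0][1])):
    f=[x for x in find() if not intray(x[0])]
    p=min(f,key=key)[0]; ok=place(SLOTS[i],p); print(i,p,ok)
    move_ptp(HOME,down(SY)); show()
    if not ok: break
cap('scene','p4')
E
```

```text
gap 0.059
gaps 0.0592 0.059
down True 0.004 gap 0.0588
1 [0.54721341 0.28367377] True
[([0.403, -0.253], 'out', ['scene', 'top'], 31), ([0.369, 0.324], 'out', ['scene', 'top'], 32)] 42.1
gap 0.0589
gaps 0.0591 0.0591
down True 0.0039 gap 0.0589
2 [ 0.40317496 -0.25305241] True
[([0.509, -0.058], [-0.047, -0.045], ['scene'], 32), ([0.616, -0.092], [0.064, -0.065], ['scene', 'top'], 30), ([0.613, 0.019], [0.047, 0.045], ['scene'], 30), ([0.371, 0.323], 'out', ['scene', 'top'], 32)] 51.9
gap 0.0574
gaps 0.0575 0.0574
down True 0.004 gap 0.0572
3 [0.36976012 0.32462149] True
[([0.616, -0.092], [0.064, -0.065], ['scene', 'top'], 30), ([0.612, 0.019], [0.046, 0.045], ['scene'], 30)] 64.9
```

View pics/p4.png

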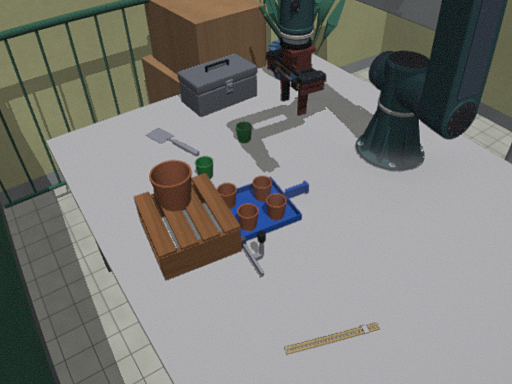

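```bash
python3 - <<'E'
from h import *
f=find(); p=min(f,key=lambda x:np.hypot(*(ws(x[0])-[TX+.064,-.065])))[0]; print(p)
print(place(SLOTS[0],p,.0305))
move_ptp([.40,-.25,.33],down(SY)); show(); c=cap('scene','p5')
for n in('top','scene'):
    q=tray_fit(n); q=q[q[:,0]>-.325]; print(n,np.percentile(q,[1,99],axis=0).round(3).tolist())
cv2.imwrite('pics/p5c.png',cv2.resize(c['image'][140:260,170:330],None,fx=4,fy=4))
E
```

```text
[ 0.61600916 -0.09259448]
gap 0.0581
gaps 0.058 0.0579
down True 0.0004 gap 0.0578
True
[([0.609, 0.019], [0.043, 0.044], ['top'], 29), ([0.595, -0.068], [0.04, -0.044], ['top'], 28), ([0.52, 0.03], [-0.047, 0.045], ['top'], 27), ([0.509, -0.059], [-0.046, -0.045], ['top'], 28)] 73.8
top [[-0.316, -0.094], [-0.116, 0.096]]
scene [[-0.322, -0.097], [-0.129, 0.096]]
```

View pics/p5c.png

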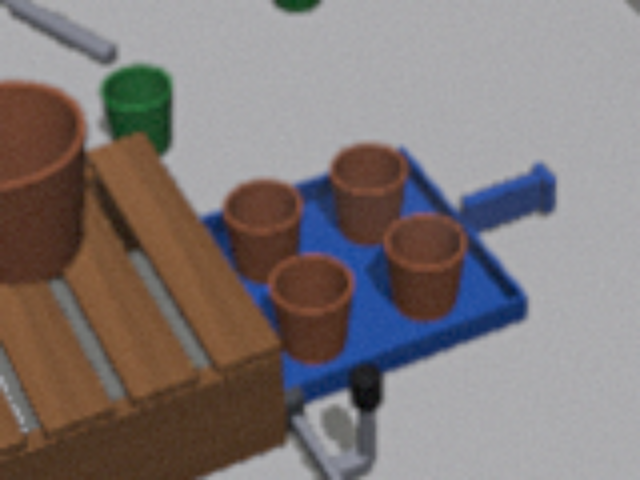

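```bash
python3 - <<'E'
from h import *
p=sw(TX-.154,0,.019); up=p+[0,0,.12]
o=down(SY,up); move_ptp(list(up),o); move_gripper(.06)
print(servo_line(list(p),rate=.1,contact_N=8),ws(current_position()))
move_gripper(0); print(current_finger_gap())
f0=np.array(current_force())
print(servo_line(list(sw(-.172,0,.019)),rate=.05,contact_N=15),ws(current_position()),current_finger_gap(),np.array(current_force())-f0)
print(servo_line(list(sw(-.146,0,.019)),rate=.025,contact_N=12),ws(current_position()),current_finger_gap(),np.array(current_force())-f0)
move_gripper(.05); p=np.array(current_position()); servo_line(list(p+[0,0,.15]),rate=.15)
move_ptp([.42,-.2,.35],down(SY)); print(current_clock())
c=cap('scene','in'); cap('top')
P=cloud(c); im=c['image'].astype(int)
with np.errstate(invalid='ignore'): m=(im[...,0]>im[...,2]+30)&(P[...,2]>.03)&(P[...,2]<.05)&(P[...,0]<.75)&(abs(P[...,1])<.15)&(P[...,0]>.5)
h=np.array([ws(x) for x in P[m]]); print('handle',h.min(0),h.max(0),h.mean(0))
cv2.imwrite('pics/inc.png',cv2.resize(c['image'][140:280,120:280],None,fx=4,fy=4))
E
```

```text
False [-3.64588491e-01 -4.24188744e-06]
0.011515259954636486
True [-3.6505081e-01 -1.5370102e-05] 0.01167630553892535 [-1.08246173  0.72789171  3.72562206]
True [-3.65106536e-01 -3.15000903e-05] 0.011524113686029035 [-0.72446733  0.59583562  3.92962629]
82.4083
handle [-0.22841572 -0.05029294] [-0.11396944  0.10989379] [-0.14327887  0.05889935]
```

View pics/inc.png

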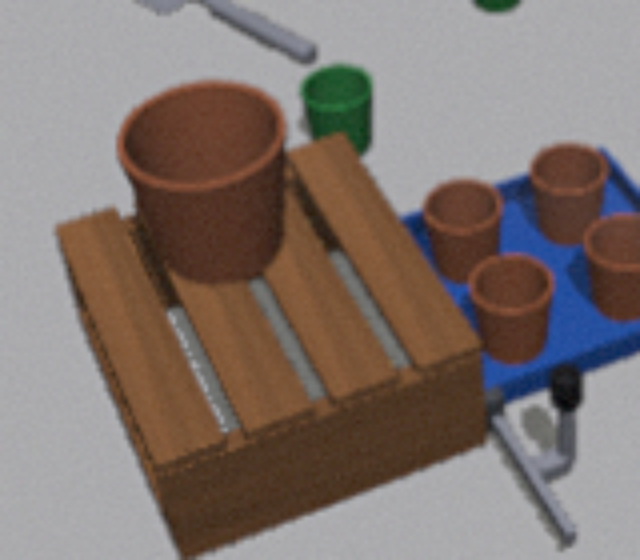

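```bash
python3 - <<'E'
from h import *
p=sw(TX-.154,0,.021); up=p+[0,0,.12]
o=down(SY,up); move_ptp(list(up),o); move_gripper(.06)
print(servo_line(list(p),rate=.1,contact_N=8),ws(current_position()))
move_gripper(0); sleep(.3); print(current_finger_gap())
print('f0',np.round(current_force(),1))
for x in (-.360,-.35,-.32):
    print(servo_line(list(sw(x,0,.021)),rate=.03,contact_N=30),ws(current_position()),current_finger_gap(),np.round(current_force(),1))
cap('scene','in2')
E
```

```text
False [-3.64568497e-01 -6.25665107e-06]
0.011713025824420967
f0 [-0.9 -0.6  1. ]
False [-3.64852949e-01 -7.84822387e-06] 0.011940808368089842 [-10.6  -0.9  15.7]
False [-3.59905407e-01  2.71551990e-04] 0.011773957252951776 [-17.4   0.8  20.9]
False [-3.25866755e-01  3.22834496e-04] 0.01161336858596586 [-8.2  1.3  7.3]
```

View pics/in2.png

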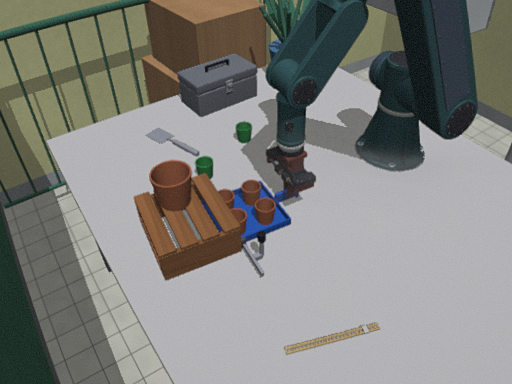

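```bash
python3 - <<'E'
from h import *
for x,z in ((-.27,.0225),(-.21,.023),(-.18,.023)):
    print(servo_line(list(sw(x,0,z)),rate=.04,contact_N=30),ws(current_position()),current_position()[2],current_finger_gap(),np.round(current_force(),1))
c=cap('scene')
cv2.imwrite('pics/in3c.png',cv2.resize(c['image'][140:280,130:330],None,fx=3.5,fy=3.5)); print(current_clock())
E
```

```text
False [-2.69712283e-01 -1.77820329e-05] 0.022624094187940907 0.01186752918008346 [-0.8 -0.  -5.4]
False [-2.09958864e-01  7.60223725e-06] 0.023064208625418012 0.011877657507868544 [-0.9 -0.  -4.2]
False [-1.78658178e-01 -6.55708406e-05] 0.023286767945950495 0.011797971414587436 [ 1.3 -0.9 -5.8]
92.475
```

View pics/in3c.png

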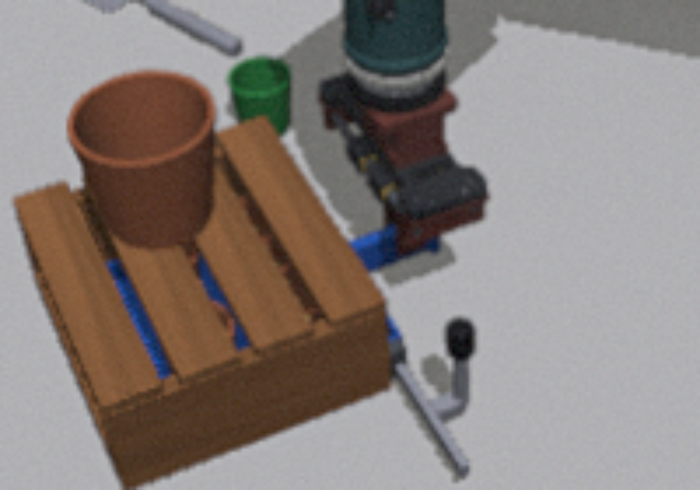

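```bash
python3 - <<'E'
from h import *
for x in (-.160,-.154,-.1495):
    h=servo_line(list(sw(x,0,.0225)),rate=.02,contact_N=12)
    print(h,ws(current_position()),current_position()[2],current_finger_gap(),np.round(current_force(),1))
    if h: break
move_gripper(.05); p=np.array(current_position()); servo_line(list(p+[0,0,.15]),rate=.15)
move_ptp([.42,-.2,.35],down(SY)); print(current_clock())
for n in('scene','top'):
  c=cap(n); P=cloud(c); im=c['image'].astype(int)
  with np.errstate(invalid='ignore'): m=(im[...,0]>im[...,2]+30)&(P[...,2]>.03)&(P[...,2]<.05)&(P[...,0]<.66)&(abs(P[...,1])<.07)&(P[...,0]>.5)
  h=np.array([ws(x) for x in P[m]]); print('handle',h.min(0),h.max(0),h.mean(0))
  if n=='scene': cv2.imwrite('pics/in4c.png',cv2.resize(c['image'][140:280,130:330],None,fx=3.5,fy=3.5))
E
```

```text
False [-1.59731923e-01 -2.07285748e-05] 0.02255724501590172 0.011969741090038162 [-2.8 -0.3 -3.4]
False [-1.53113575e-01 -9.17726182e-06] 0.02258896497407407 0.011401753388956434 [-1.   0.1 -4.2]
False [-1.49071454e-01 -2.89725264e-05] 0.022554054596938215 0.01199335128002646 [-1.8  0.2 -3. ]
97.575
handle [-0.17617115 -0.01063595] [-0.13173729  0.01294318] [-0.1562132   0.00271434]
handle [-0.17921749 -0.0089686 ] [-0.11214067  0.01250237] [-0.15021594  0.0013633 ]
```

View pics/in4c.png

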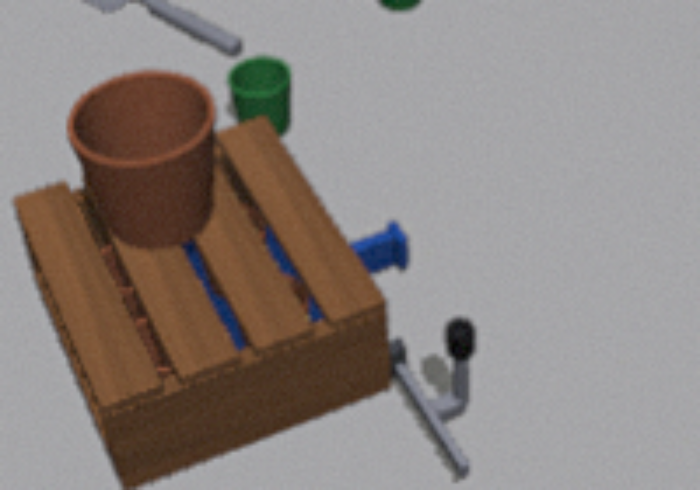

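```bash
python3 - <<'E'
from h import *
p=sw(-.215,0,.022); up=p+[0,0,.12]; o=down(SY,up); move_ptp(list(up),o); move_gripper(0)
servo_line(list(p),rate=.12,contact_N=8); sleep(.2)
for x in (-.195,-.19,-.185,-.180,-.175,-.170):
    h=servo_line(list(sw(x,0,.022)),rate=.02,contact_N=10); print(h,ws(current_position()),np.round(current_force(),1))
    if h: break
p=sw(-.215,0,.022); servo_line(list(p),rate=.1); servo_line(list(p+[0,0,.15]),rate=.15)
move_ptp([.42,-.2,.35],down(SY))
for n in('scene','top'):
  c=cap(n); P=cloud(c); im=c['image'].astype(int)
  with np.errstate(invalid='ignore'): m=(im[...,0]>im[...,2]+30)&(P[...,2]>.03)&(P[...,2]<.05)&(P[...,0]<.66)&(abs(P[...,1])<.07)&(P[...,0]>.5)
  h=np.array([ws(x) for x in P[m]]); print('handle',h.min(0),h.max(0),h.mean(0))
print(current_clock())
E
```

```text
False [-1.95222859e-01  3.18972255e-05] [-0.1 -0.2  0.1]
False [-1.89780958e-01 -3.35722216e-05] [ 0.   0.4 -0.1]
True [-1.89203362e-01  7.73225517e-05] [ 0.7 -1.1 -0.6]
handle [-0.1761447  -0.00802332] [-0.1307403   0.01340766] [-0.1556988   0.00287349]
handle [-0.17796912 -0.00844296] [-0.11142322  0.01251612] [-0.14971143  0.00160262]
105.6417
```

```bash
python3 - <<'E'
from h import *
p=sw(-.142,.1745,.077); up=p+[0,0,.1]
o=down(SY,up); move_ptp(list(up),o); move_gripper(.06)
print(servo_line(list(p),rate=.1,contact_N=8))
move_gripper(0); sleep(.2); print(current_finger_gap())
for y in (.120,.116,.1135):
    h=servo_line(list(sw(-.142,y,.077)),rate=.05,contact_N=15); print(h,ws(current_position()),np.round(current_force(),1),current_finger_gap())
    if h: break
move_gripper(.06); p=np.array(current_position()); servo_line(list(p+[0,0,.12]),rate=.15)
move_ptp([.42,-.2,.35],down(SY))
c=cap('scene'); P=cloud(c); im=c['image'].astype(int)
with np.errstate(invalid='ignore'):
    m=(im[...,0]>im[...,2]+30)&(P[...,2]>.03)&(P[...,2]<.05)&(P[...,0]<.66)&(abs(P[...,1])<.07)&(P[...,0]>.5)
    k=(im.max(-1)<45)&(P[...,2]>.085)&(P[...,2]<.115)&(P[...,0]<.7)&(abs(P[...,1]-.1)<.1)&(P[...,0]>.5)
h=np.array([ws(x) for x in P[m]]); print('handle',h.min(0),h.mean(0)); print('knob',ws(np.median(P[k],0)))
cv2.imwrite('pics/endc.png',cv2.resize(c['image'][140:280,130:330],None,fx=3.5,fy=3.5)); print(current_clock())
E
```

```text
False
0.021223795951815533
False [-0.14222483  0.11962682] [-3.4 -1.   5.6] 0.021033089928137207
False [-0.1422636   0.11586478] [-3.5  0.6  6.3] 0.021515210617873908
False [-0.14224964  0.11443122] [-2.5  4.8  5.5] 0.02176480975873829
handle [-0.17515177 -0.00907919] [-0.15583151  0.00322431]
knob [-0.13840731  0.12101017]
116.4417
```

View pics/endc.png

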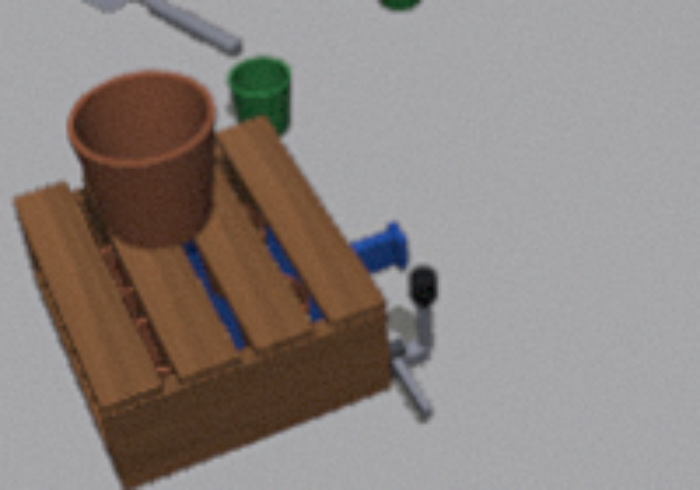

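```bash
python3 -c "
from bench import *
print(close_job())"
```

```text
the job is handed in; nothing more can be done
None
```

I drew the bolt, stood all four clay pots in the tray, slid it back to its rear stop, shut the bolt and handed the job in at about 116 s; the hand-in gave no verdict, and with the tray home the pots showed only as rims through the slats.

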